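# Hang the thermometer case on the bedside bar

## Robot

A 7-joint arm with a two-finger parallel gripper is mounted at the origin on the work surface. World frame = base frame: x ahead of the robot, y to its left, z up, the work surface at z = 0. Lengths are in m, angles in rad, forces in N, time in s.
With the tool pointing down it reaches from about 0.35 to 0.9 m from the base axis. Payload 8.1 kg.
Tool frame: the origin (TCP) lies at the very end of the fingers, on their centre line; the grasp point (between the pads) lies 19 mm behind it (arm.tcp_to_grasp is the z of the grasp point in the tool frame, in m); z points along the fingers, y is the line along which they close (so a half turn about z gives the same grasp; the last joint's range is limited). The gripper opens to 92 mm and grips with 3 to 60 N. Pads are 19 mm wide; open, the fingers measure 130 mm over their backs; the gripper's body (75 mm by 190 mm) begins 47 mm behind the grasp point.
Start: joints at [1.223, 0.434, 0.025, 1.573, -0.012, 1.134, -0.075], TCP at [0.151, -0.606, 0.227] pointing down, gripper open.
Joint ranges: [-2.62, 2.62], [-0.44, 2.09], [-1.27, 1.32], [0.08, 2.57], [-1.32, 4.46], [0.12, 2], [-2.74, 2.74]. Speed limits (rad/s): [2.22, 2.22, 3.01, 3.01, 3.14, 3.14, 3.14].

## Interface

Orientations are given as a rotation vector (axis times angle).
In Python, from cell import readout, vision, sign_off, arm gives the robot as it stands. The module is installed in compiled form; this text tells all that it offers.
- The arm moves only by the shell command python3 -m creep 'ROWS' [FORCE]. ROWS is JSON, a list of rows, each a list of 5 numbers: the shift along the tool's x, y, z in units of 4 cm (1.0 is 4 cm), then the turn about the tool's z in units of 4 degrees (1.0 is 4 degrees), then the opening, from 0 (shut) to 1 (fully open). A call has 1 to 12 rows; each row shifts and turns the commanded pose from where the row before left it, along the tool's axes as they then stand; what a row does not reach is not made up. A row lasts 1/8 s, in which the tool goes at most 62.5 mm and 10.7 degrees, less where a joint would pass 70% of its speed; a pose out of reach is approached as far as the arm can. A call with a number of a shift or a turn outside -1 to 1 is refused whole. A call with a gripper value outside its range is refused whole. The fingers move at their own pace and stop on an object; FORCE is the grip in N (left out, the last holds). Time passes only in rows, so rows that do not move let the fingers close. It gives the time, the measured TCP pose, the force, the opening and the grip force at its end, in the units of the state.
- readout.observe(): the state, without advancing time (a new reading comes with each control period).
- vision.get_image(name): name is "scene" or "top"; returns a dict with "pixels" (480x640x3 uint8, blue, green, red), "z_map" (480x640 float32, m along the optical axis (not along the pixel's ray), 0 where there is no reading), "camera_matrix" (3x3 intrinsics, pixels), "position" and "rotation" of the camera in the world. Camera axes: x right, y up, looking along -z (the intrinsics and any distortion apply to the point x, -y, -z); pixel columns grow to the right and rows downward; lengths in m; the calibration is good to about 2 mm. A picture is of the moment at which its call begins.
- sign_off(): hands the job in; it is judged then, once.
The state is a dict: "clock": time; "joints": joint angles; "dq": joint speeds; "joint_efforts": joint torques, N m; "position": TCP position; "ee_rot": TCP orientation; "force": force on the tool from outside, world axes, zero at the start; "ft_torque": the same for the moment, N m; "width": opening from 0.0 (shut) to 1.0 (fully open); "gripper_force": force on a finger pad.
Only numpy, scipy, OpenCV 4.12 (cv2) and the standard library are available. Lean on these libraries where they do the work, as an engineer would, in place of code of your own. Each camera call takes 0.05 s, during which the arm holds its last target. There are 200 camera calls.

## Task

Hang the steel thermometer case with the open C-shaped ring on the little bar: pass the bar sideways through the gap of the ring, let the ring's crown rest on the bar and let go, so that the case hangs still, upright and square to the bar. Leave the similar case with the closed ring and the lidded cup standing where they are.

Things in the scene. Friction and masses are not known exactly. Their poses are not given: they have to be found in the camera images.
- case: Case to hang: upright steel box on a 46 mm square foot, 70 mm tall, about 0.16 kg. On top a white ring, axis along x, 14 mm wide, inner radius 22, wall 5, centre at z 96 mm, OPEN: a 36 mm gap centred on +y. Above it a grip tab, 12 mm in x, 24 in y, z 122 to 161, to pinch across the 12. Origin: centre of underside, z up. Stands right of the bar, +y within 0.35 rad of world +y (robot's left).
- rail: Fixed stand: level dark steel bar, 8 mm thick, along x, axis 200 mm above the origin; a 12 mm post at each end, 222 mm clear between them, tops 2 mm above the bar; wood foot 260 x 90 x 8 mm. Origin: centre of the foot's underside, z up; y crosses the bar, within 0.25 rad of world +y. With its crown on the bar the case's underside is 86 mm above this origin.
- loop_case: Bystander: same box, ring size, tab and height (161 mm) as the case to hang, but its ring is CLOSED all round, so it cannot go on the bar. May stand left or right of the open one. Origin: centre of the underside, z up.
- cup: Bystander: white enamel cup with lid and small dark knob, 82 mm across, 100 mm tall, handle out to 64 mm along its x. Origin: centre of the underside, z up.
Mind the look-alikes: they are no part of the job. What is shaped like the case but blue or red is not meant.

How it is judged:
By the outcome, as a careful person would: the job done as asked, in the order asked, and still so for the second after the job is handed in, with the robot touching nothing.
It also fails if it takes over 42 s, if anything falls off the work surface, if the arm or the gripper's body presses on something with over 40 N, if the wrist force passes 120 N, or if a joint passes its speed limit or range.

## Working session

There is one attempt and no reset: what is moved stays moved. The work goes in short steps, Python scripts to look and compute and a shell command to move; the robot and the scene stay as the last step left them, time stands still between calls to the robot, and variables do not carry over. Pictures are saved under pics/ and viewed, at most 10 in all, crops included, and the job is handed in when it is done.

```bash
mkdir -p pics; cat > h.py <<'E'
import numpy as np, cv2
from cell import readout, vision
from scipy.spatial.transform import Rotation as R
def grab(n):
    d=vision.get_image(n); K=np.array(d["camera_matrix"]); z=d["z_map"]
    v,u=np.mgrid[0:480,0:640]
    p=np.stack([(u-K[0,2])/K[0,0]*z,-(v-K[1,2])/K[1,1]*z,-z],-1)
    Rm=np.array(d["rotation"])
    if Rm.shape!=(3,3): Rm=R.from_rotvec(Rm).as_matrix() if Rm.size==3 else R.from_quat(Rm).as_matrix()
    P=p@Rm.T+np.array(d["position"]); P[z==0]=np.nan
    return d,P
E
python3 - <<'E'
from h import *
for n in("scene","top"):
    d,P=grab(n); cv2.imwrite(f"pics/{n}1.png",d["pixels"]); np.save(n+".npy",P)
    print(n,d["position"],d["rotation"],d["camera_matrix"],{k for k in d})
print(readout.observe())
E
```

```text
scene [1.38944212 0.34332325 0.75589743] [0.57475516 0.93788302 1.90192269] [[592.29154066   0.         321.43485824]
 [  0.         592.29154066 242.42568175]
 [  0.           0.           1.        ]] {'rotation', 'pixels', 'position', 'camera_matrix', 'z_map'}
top [ 0.44585319 -0.09764318  0.85927861] [ 0.07117764 -0.05066798 -1.55424466] [[502.00279704   0.         319.95090379]
 [  0.         502.00279704 229.02900757]
 [  0.           0.           1.        ]] {'rotation', 'pixels', 'position', 'camera_matrix', 'z_map'}
{'clock': 0.1, 'joints': array([ 1.22341506,  0.43517035,  0.02498267,  1.57396364, -0.01161041,
        1.13398431, -0.07512013]), 'dq': array([-0.00056775, -0.00172149,  0.0003981 , -0.00202608,  0.00140987,
        0.00132065,  0.00112447]), 'joint_efforts': array([ 3.06792914e-03, -6.69126749e+01,  9.88058187e-01, -3.15145075e+01,
       -6.04898063e-02,  3.74703621e-02,  3.76446530e-05]), 'position': array([ 0.15130934, -0.60596267,  0.22602938]), 'ee_rot': array([-3.11677177e+00, -3.83218915e-01,  4.52130676e-04]), 'force': array([ 0.24611254,  0.11003105, -0.08764752]), 'ft_torque': array([ 0.00749711, -0.00989026, -0.00678367]), 'gripper_force': 0.0, 'width': 0.9978711086476155}
```

View pics/scene1.png

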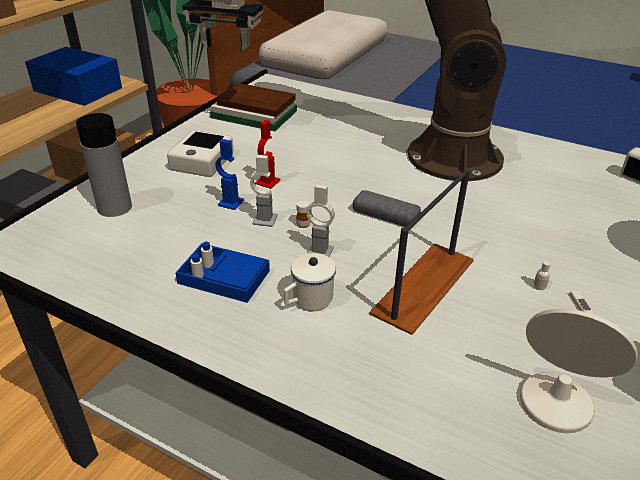

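View pics/top1.png

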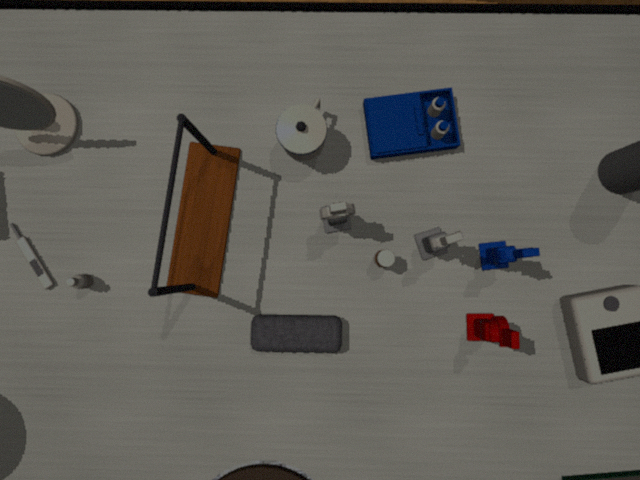

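The scene picture shows two steel cases, at (265,190) and (320,218), plus the blue (230,175) and red (266,155) look-alikes. The bar runs (403,232)-(463,177), and the cup is at (313,283). Next I'll crop both steel cases closely and fit their poses.

```bash
python3 - <<'E'
from h import *
im=cv2.imread("pics/scene1.png")
cv2.imwrite("pics/crop1.png",cv2.resize(im[140:265,215:350],None,fx=4.4,fy=4.4,interpolation=cv2.INTER_CUBIC))
P={n:np.load(n+".npy") for n in("scene","top")}
for n,box in {"A":((235,140,280,230),(400,215,480,275)),"B":((300,180,345,265),(310,190,365,240))}.items():
    pts=np.concatenate([P[c][b[1]:b[3],b[0]:b[2]].reshape(-1,3) for c,b in zip(("scene","top"),box)])
    src=np.concatenate([np.full((b[3]-b[1])*(b[2]-b[0]),i) for i,b in enumerate(box)])
    for lo,hi in((.008,.066),(.07,.12),(.128,.158),(.158,.17)):
        for s in (0,1):
            m=(pts[:,2]>lo)&(pts[:,2]<hi)&(src==s); q=pts[m]
            if len(q)<5: print(n,lo,s,len(q));continue
            r=cv2.minAreaRect((q[:,:2]*1000).astype(np.float32))
            print(n,lo,s,len(q),"med",np.median(q,0).round(4),"rect",np.round(r[0],1),np.round(r[1],1),round(r[2],1))
# bar
for c,b in zip(("scene","top"),((395,165,475,245),(145,110,195,300))):
    q=P[c][b[1]:b[3],b[0]:b[2]].reshape(-1,3); q=q[(q[:,2]>.19)&(q[:,2]<.212)]
    l=cv2.fitLine((q[:,:2]*1000).astype(np.float32),cv2.DIST_HUBER,0,.01,.01).ravel()
    t=(q[:,:2]*1000-l[2:])@l[:2]
    print("bar",c,len(q),l,"ends",l[2:]+l[:2]*t.min(),l[2:]+l[:2]*t.max(),"z",np.percentile(q[:,2],[5,50,95]), "yaw",np.degrees(np.arctan(l[1]/l[0])))
q=P["top"][130:300,160:245].reshape(-1,3); q=q[(q[:,2]>.003)&(q[:,2]<.02)]
print("foot",cv2.minAreaRect((q[:,:2]*1000).astype(np.float32)),np.median(q[:,2]))
E
```

```text
A 0.008 0 598 med [ 0.4979 -0.2798  0.0342] rect [ 443.  -332.9] [195.8  93.5] 32.0
A 0.008 1 152 med [ 0.4867 -0.26    0.0355] rect [ 490.5 -271.8] [40.7 43.2] 16.8
A 0.07 0 325 med [ 0.4906 -0.2957  0.0887] rect [ 438.8 -337.9] [192.7  81.5] 31.6
A 0.07 1 126 med [ 0.4887 -0.265   0.0751] rect [ 492.  -278.9] [22.7 41.3] 19.3
A 0.128 0 157 med [ 0.4986 -0.2727  0.1423] rect [ 497.1 -273.4] [14.9 25.2] 32.5
A 0.128 1 46 med [ 0.4878 -0.2626  0.141 ] rect [ 492.6 -267.9] [ 9.8 21.4] 53.5
A 0.158 0 41 med [ 0.4966 -0.2721  0.1608] rect [ 495.5 -274.2] [16.1 22.6] 34.5
A 0.158 1 150 med [ 0.4905 -0.2735  0.1606] rect [ 490.4 -273.6] [11.9 24.4] 19.1
B 0.008 0 589 med [ 0.5439 -0.1167  0.0383] rect [ 502.1 -145.6] [140.1  42.1] 42.0
B 0.008 1 82 med [ 0.5187 -0.1119  0.029 ] rect [ 532.  -112.7] [40.9 41.9] 8.6
B 0.07 0 648 med [ 0.633  -0.084   0.0838] rect [600.  -84.1] [172.4  62.3] 27.7
B 0.07 1 270 med [ 0.529  -0.1114  0.1084] rect [ 529.6 -112.3] [18.8 54. ] 10.3
B 0.128 0 180 med [ 0.5402 -0.11    0.1433] rect [ 539.7 -110.9] [14.  25.4] 31.2
B 0.128 1 40 med [ 0.5262 -0.1119  0.1457] rect [ 528.6 -111.9] [ 5.6 22.7] 10.9
B 0.158 0 46 med [ 0.538  -0.1124  0.1608] rect [ 535.7 -112.8] [13.2 22.7] 11.7
B 0.158 1 140 med [ 0.5316 -0.1115  0.1607] rect [ 532. -112.] [11.8 23.8] 10.2
bar scene 492 [ 9.9198931e-01 -1.2632167e-01  5.4437598e+02  1.1365328e+02] ends [409.73163198 130.79913109] [654.60366582  99.61669331] z [0.1946669  0.20257385 0.20522905] yaw -7.2570868
bar top 1241 [ 9.9245250e-01 -1.2262952e-01  5.2490369e+02  1.1389676e+02] ends [405.60559409 128.63748282] [648.77971507  98.59037581] z [0.19949305 0.20324579 0.20564699] yaw -7.043884
foot ((535.8671264648438, 118.839111328125), (291.91033935546875, 146.2174530029297), 1.2541948556900024) 0.008018044655444145
```

View pics/crop1.png

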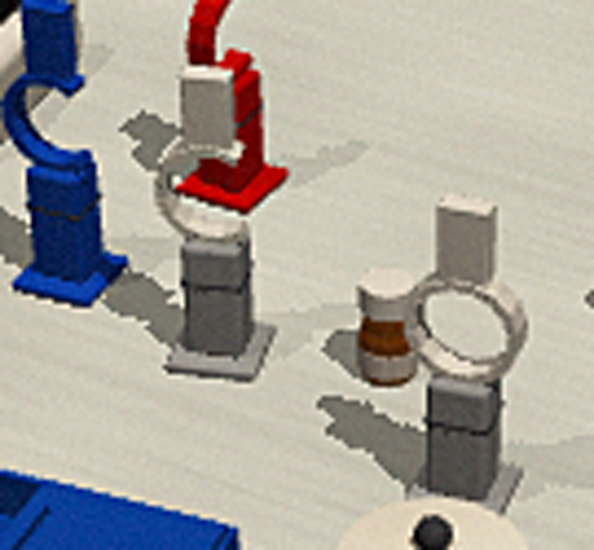

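The open ring is on case A: scene (265,190), top (435,242), with the gap toward +y. The closed ring is B: scene (320,215), top (338,215). I also rejected blue at scene (230,175) and red at (266,155). The crop confirms A.
- **Case A:** about (0.493, -0.274), yaw +19.1°.
- **Bar:** yaw -7.1°, centre about (0.529, 0.114).

I'll start by turning the tool +95° in the world, which is -23.8 units.

```bash
python3 -m creep '[[0,0,0,-1,1],[0,0,0,-1,1],[0,0,0,-1,1],[0,0,0,-1,1],[0,0,0,-1,1],[0,0,0,-1,1],[0,0,0,-1,1],[0,0,0,-1,1],[0,0,0,-1,1],[0,0,0,-1,1],[0,0,0,-1,1],[0,0,0,-1,1]]' 20
python3 -m creep '[[0,0,0,-1,1],[0,0,0,-1,1],[0,0,0,-1,1],[0,0,0,-1,1],[0,0,0,-1,1],[0,0,0,-1,1],[0,0,0,-1,1],[0,0,0,-1,1],[0,0,0,-1,1],[0,0,0,-1,1],[0,0,0,-1,1],[0,0,0,-0.8,1]]'
cat >> h.py <<'E'
def go(x,y,z,yaw=None):
    "units in tool axes to reach TCP xyz; yaw = world angle of tool y, deg"
    s=readout.observe(); M=R.from_rotvec(s["ee_rot"]).as_matrix()
    a=np.degrees(np.arctan2(M[1,1],M[0,1]))
    print("t",round(s["clock"],2),"pos",s["position"].round(4),"yaw",a.round(2),"tilt",M[:,2].round(3),"w",round(s["width"],3),"gf",round(s["gripper_force"],1),"F",s["force"].round(1))
    print("units",(M.T@(np.array([x,y,z])-s["position"])/.04).round(2),"turn",None if yaw is None else -round((yaw-a)/4,2))
E
python3 -c "
from h import *
go(.493,-.274,.227,19.1)"
```

```text
clock: 1.6
position: [0.1513, -0.6061, 0.2262]
ee_rot: [-2.69, -1.621, -0.0]
force: [-0.8, 0.6, -0.4]
width: 1.0
gripper_force: 0.0
clock: 3.1
position: [0.1513, -0.6061, 0.2262]
ee_rot: [-1.816, -2.562, -0.001]
force: [0.0, 0.4, 0.4]
width: 0.997
gripper_force: 0.0
t 3.1 pos [ 0.1513 -0.6061  0.2262] yaw 19.33 tilt [-0.     0.001 -1.   ] w 0.997 gf 0.0 F [0.  0.4 0.4]
units [ 5.010e+00  1.081e+01 -1.000e-02] turn 0.06
```

```bash
python3 -m creep '[[0.2,0.4,0,0,1],[0.45,0.95,0,0,1],[0.45,0.95,0,0,1],[0.45,1,0,0,1],[0.45,1,0,0,1],[0.45,1,0,0,1],[0.45,1,0,0,1],[0.45,1,0,0,1],[0.45,1,0,0,1],[0.45,1,0,0,1],[0.45,1,0,0,1],[0.3,0.5,0,0,1]]'
python3 - <<'E'
from h import *
go(.493,-.274,.128,19.1)
d,P=grab("scene"); cv2.imwrite("pics/s2.png",cv2.resize(d["pixels"][60:260,160:360],None,fx=3,fy=3))
E
```

```text
clock: 4.6
position: [0.4953, -0.2714, 0.2267]
ee_rot: [-1.816, -2.563, -0.002]
force: [-1.0, -0.1, -0.4]
width: 1.002
gripper_force: 0.0
t 4.6 pos [ 0.4953 -0.2714  0.2267] yaw 19.36 tilt [ 0.001  0.001 -1.   ] w 1.002 gf 0.0 F [-1.  -0.1 -0.4]
units [-0.05 -0.08  2.47] turn 0.06
```

View pics/s2.png

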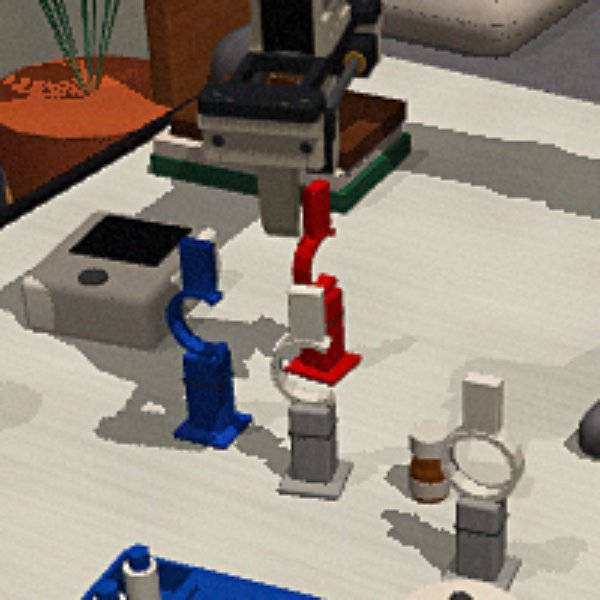

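The picture shows the near fingertip at scene (253,137), above and behind case A, whose tab is at (262,160). I'll check the finger midpoint with depth before going down.

```bash
python3 - <<'E'
from h import *
for n in("top","scene"):
    d,P=grab(n); q=P.reshape(-1,3)
    m=(abs(q[:,0]-.493)<.12)&(abs(q[:,1]+.274)<.12)
    for lo,hi in((.150,.17),(.222,.262)):
        k=q[m&(q[:,2]>lo)&(q[:,2]<hi)]
        a=np.radians(19.3); c=np.array([.4953,-.2714])
        loc=(k[:,:2]-c)@np.array([[np.cos(a),-np.sin(a)],[np.sin(a),np.cos(a)]])
        print(n,lo,len(k), np.percentile(loc,[3,25,50,75,97],axis=0).round(4).tolist() if len(k) else "")
        for s in (-1,1):
            w=loc[(loc[:,0]*s>0)]
            if len(w)>3: print("   side",s,len(w),np.percentile(w,[3,50,97],axis=0).round(4).tolist())
E
```

```text
top 0.15 107 [[-0.0108, -0.0034], [-0.0081, 0.0007], [-0.0051, 0.0047], [-0.0022, 0.0088], [0.0004, 0.0111]]
   side -1 99 [[-0.0108, -0.0034], [-0.0055, 0.0047], [-0.0003, 0.0111]]
   side 1 8 [[0.0001, -0.0018], [0.0003, 0.005], [0.0006, 0.0106]]
top 0.222 19 [[-0.0487, -0.0046], [-0.0452, 0.0043], [-0.045, 0.0083], [0.0467, 0.0122], [0.0494, 0.015]]
   side -1 10 [[-0.049, 0.0033], [-0.0452, 0.0093], [-0.045, 0.0145]]
   side 1 9 [[0.0466, -0.0047], [0.0467, 0.0083], [0.0497, 0.0151]]
scene 0.15 159 [[-0.0588, -0.1065], [-0.0511, -0.0951], [-0.0076, -0.0139], [0.0015, -0.0019], [0.0054, 0.0079]]
   side -1 106 [[-0.0599, -0.1067], [-0.05, -0.0906], [-0.0006, 0.007]]
   side 1 53 [[0.0002, -0.014], [0.0023, -0.0029], [0.0069, 0.0084]]
scene 0.222 231 [[-0.0557, -0.0097], [0.049, -0.0023], [0.0621, 0.0054], [0.0645, 0.0099], [0.0673, 0.0113]]
   side -1 53 [[-0.0616, -0.0059], [-0.0477, 0.0092], [-0.042, 0.0114]]
   side 1 178 [[0.0492, -0.0099], [0.0634, 0.0028], [0.0674, 0.0113]]
```

Relative to the finger midpoint, the tab sits about -5 mm along tool y and -3 mm along tool x. I'll apply that correction, descend and close.

```bash
python3 -m creep '[[-0.07,-0.12,0.2,0,1],[0,0,0.4,0,1],[0,0,0.5,0,1],[0,0,0.5,0,1],[0,0,0.4,0,1],[0,0,0.3,0,1],[0,0,0.17,0,0.8],[0,0,0,0,0.5],[0,0,0,0,0.3],[0,0,0,0,0.1],[0,0,0,0,0],[0,0,0,0,0]]' 25
python3 -m creep '[[0,0,0,0,0],[0,0,0,0,0],[0,0,0,0,0],[0,0,0,0,0]]' 25
python3 -c "
from h import *
go(.493,-.274,.128,19.1)"
```

```text
clock: 6.25
position: [0.49, -0.2796, 0.1281]
ee_rot: [1.819, 2.561, -0.0]
force: [-0.6, 0.8, 0.1]
width: 0.395
gripper_force: 0.0
clock: 6.75
position: [0.4897, -0.2795, 0.1277]
ee_rot: [-1.819, -2.561, 0.0]
force: [-0.3, -0.6, -0.7]
width: 0.127
gripper_force: 25.0
t 6.75 pos [ 0.4897 -0.2795  0.1277] yaw 19.22 tilt [-0.  0. -1.] w 0.127 gf 25.0 F [-0.3 -0.6 -0.7]
units [ 0.1   0.12 -0.01] turn 0.03
```

Gripped at 11.7 mm and 25 N. Next, lift 0.18 m while turning -26° in the world (+6.5 units).

```bash
python3 -m creep '[[0,0,-0.15,0,0],[0,0,-0.25,0,0],[0,0,-0.4,0,0],[0,0,-0.5,0.5,0],[0,0,-0.5,0.8,0],[0,0,-0.5,0.9,0],[0,0,-0.5,0.9,0],[0,0,-0.5,0.9,0],[0,0,-0.5,0.9,0],[0,0,-0.4,0.9,0],[0,0,-0.25,0.7,0],[0,0,-0.05,0.1,0]]' 30
python3 - <<'E'
from h import *
go(.505,.035,.308,-7.1)
d,P=grab("scene"); cv2.imwrite("pics/s3.png",cv2.resize(d["pixels"][30:270,180:480],None,fx=2.4,fy=2.4))
E
```

```text
clock: 8.25
position: [0.4903, -0.2794, 0.3097]
ee_rot: [2.354, 2.077, 0.001]
force: [0.1, -0.4, -1.0]
width: 0.127
gripper_force: 30.0
t 8.25 pos [ 0.4903 -0.2794  0.3097] yaw -7.16 tilt [ 0.002 -0.001 -1.   ] w 0.127 gf 30.0 F [ 0.1 -0.4 -1. ]
units [ 7.85 -0.62  0.03] turn -0.02
```

View pics/s3.png

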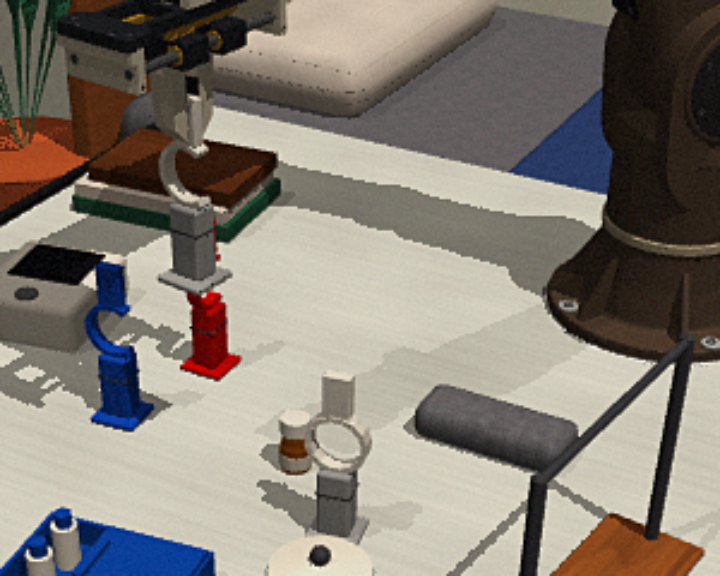

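The case is held upright with the gap facing the bar. I'll carry it over to the right-hand side of the bar, which clears the bystander by about 20 mm.

```bash
python3 -m creep '[[0.2,0,0,0,0],[0.4,-0.1,0,0,0],[0.7,-0.1,0,0,0],[0.9,-0.1,0,0,0],[0.9,-0.1,0,0,0],[0.9,-0.1,0,0,0],[0.9,-0.1,0,0,0],[0.9,0,0,0,0],[0.8,0,0,0,0],[0.6,0,0,0,0],[0.4,0,0,0,0],[0.2,0,0,0,0]]' 30
python3 - <<'E'
from h import *
go(.505,.035,.231,-7.1)
E
```

```text
clock: 9.8
position: [0.5048, 0.0341, 0.3078]
ee_rot: [-2.355, -2.08, 0.0]
force: [0.4, -0.6, -2.0]
width: 0.13
gripper_force: 30.0
t 9.8 pos [0.5048 0.0341 0.3078] yaw -7.1 tilt [-0. -0. -1.] w 0.13 gf 30.0 F [ 0.4 -0.6 -2. ]
units [0.02 0.   1.92] turn 0.0
```

```bash
python3 -m creep '[[0,0,0.15,0,0],[0,0,0.3,0,0],[0,0,0.4,0,0],[0,0,0.4,0,0],[0,0,0.35,0,0],[0,0,0.2,0,0],[0,0,0.1,0,0],[0,0,0,0,0],[0,0,0,0,0]]' 30
python3 - <<'E'
from h import *
go(.505,.1164,.231,-7.1)
s=readout.observe(); c=s["position"][:2]; a=np.radians(-7.1); Q=np.array([[np.cos(a),-np.sin(a)],[np.sin(a),np.cos(a)]])
for n in("scene","top"):
    d,P=grab(n); q=P.reshape(-1,3); l=(q[:,:2]-c)@Q; z=q[:,2]; near=(abs(l[:,0])<.03)
    def st(t,m): print(n,t,m.sum(),*(np.percentile(v[m],[3,50,97]).round(4).tolist() for v in(l[:,0],l[:,1],z)) if m.sum()>4 else "")
    st("bar",(abs(l[:,0])<.06)&(l[:,1]>.05)&(l[:,1]<.11)&(z>.185)&(z<.215))
    st("ring",near&(abs(l[:,1])<.04)&(z>.175)&(z<.222))
    st("box",near&(abs(l[:,1])<.04)&(z>.115)&(z<.165))
    st("foot",near&(abs(l[:,1])<.04)&(z>.09)&(z<.112))
    if n=="scene": cv2.imwrite("pics/s4.png",cv2.resize(d["pixels"][90:310,290:500],None,fx=2.7,fy=2.7))
E
```

```text
clock: 10.92
position: [0.5054, 0.0331, 0.2324]
ee_rot: [2.356, 2.078, 0.001]
force: [0.2, -1.1, -1.2]
width: 0.128
gripper_force: 30.0
t 10.93 pos [0.5054 0.0331 0.2324] yaw -7.18 tilt [ 0.001  0.    -1.   ] w 0.128 gf 30.0 F [ 0.2 -1.1 -1.2]
units [ 2.06 -0.27  0.03] turn -0.02
scene bar 198 [-0.0568, 0.0016, 0.0563] [0.0798, 0.0848, 0.0874] [0.1983, 0.2027, 0.2055]
scene ring 243 [-0.0057, 0.0055, 0.011] [-0.0219, -0.0107, 0.017] [0.1756, 0.1843, 0.2213]
scene box 422 [-0.0066, 0.013, 0.0161] [-0.0098, 0.0087, 0.0184] [0.1162, 0.1408, 0.1634]
scene foot 159 [-0.0183, 0.0179, 0.0257] [-0.0183, 0.0069, 0.0224] [0.1061, 0.1101, 0.1118]
top bar 0
top ring 105 [-0.0095, -0.0016, 0.0041] [-0.0231, -0.0198, -0.0136] [0.1904, 0.2125, 0.2214]
top box 53 [-0.0154, -0.0104, 0.0104] [-0.0114, -0.0108, -0.0068] [0.1178, 0.1328, 0.1601]
top foot 249 [-0.0245, -0.0, 0.0197] [-0.0189, -0.0126, 0.0059] [0.1076, 0.1103, 0.1119]
```

View pics/s4.png

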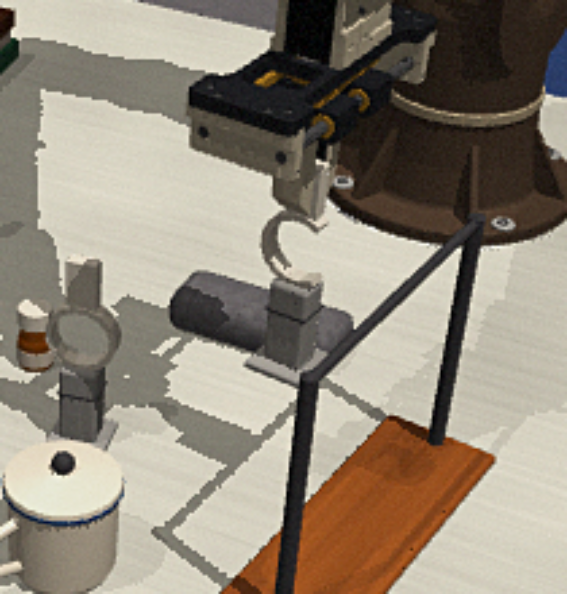

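The case is facing the bar: the ring is at crop (292,245) and the bar passes in front of it. The bar is about 80 mm ahead of the ring centre and level with it. I'll insert by 2.0 units.

```bash
python3 -m creep '[[0.1,0,0,0,0],[0.2,0,0,0,0],[0.3,0,0,0,0],[0.3,0,0,0,0],[0.3,0,0,0,0],[0.3,0,0,0,0],[0.25,0,0,0,0],[0.15,0,0,0,0],[0.1,0,0,0,0],[0,0,0,0,0],[0,0,0,0,0]]' 30
python3 - <<'E'
from h import *
go(.505,.1164,.2135,-7.1)
s=readout.observe(); c=s["position"][:2]; a=np.radians(-7.1); Q=np.array([[np.cos(a),-np.sin(a)],[np.sin(a),np.cos(a)]])
d,P=grab("scene"); q=P.reshape(-1,3); l=(q[:,:2]-c)@Q; z=q[:,2]
def st(t,m): print(t,m.sum(),*(np.percentile(v[m],[3,50,97]).round(4).tolist() for v in(l[:,0],l[:,1],z)))
st("bar",(l[:,0]>.02)&(l[:,0]<.07)&(abs(l[:,1])<.02)&(z>.19)&(z<.215))
st("foot",(abs(l[:,0])<.03)&(abs(l[:,1])<.04)&(z>.09)&(z<.112))
cv2.imwrite("pics/s5.png",cv2.resize(d["pixels"][110:270,310:480],None,fx=3.5,fy=3.5))
E
```

```text
clock: 12.4
position: [0.5151, 0.1119, 0.2319]
ee_rot: [2.357, 2.077, -0.0]
force: [-0.1, -0.7, -1.5]
width: 0.126
gripper_force: 30.0
t 12.4 pos [0.5151 0.1119 0.2319] yaw -7.21 tilt [-0. -0. -1.] w 0.126 gf 30.0 F [-0.1 -0.7 -1.5]
units [ 0.08 -0.26  0.46] turn -0.03
bar 91 [0.0224, 0.046, 0.0694] [0.0005, 0.0053, 0.0076] [0.1985, 0.2027, 0.205]
foot 242 [-0.0178, 0.0154, 0.0251] [-0.0187, 0.0115, 0.0253] [0.1048, 0.1095, 0.1117]
```

View pics/s5.png

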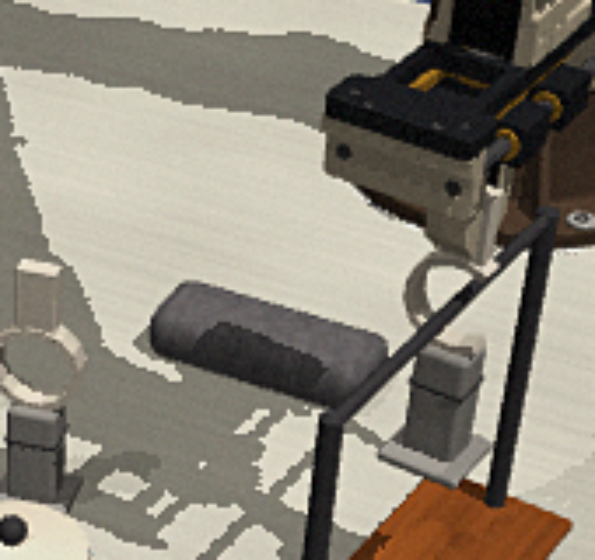

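The bar passes through the gap near the ring's centre, around crop (450,310). Now I'll lower the crown onto the bar slowly.

```bash
python3 -m creep '[[0,0,0.05,0,0],[0,0,0.1,0,0],[0,0,0.1,0,0],[0,0,0.08,0,0],[0,0,0.05,0,0],[0,0,0.03,0,0],[0,0,0,0,0],[0,0,0,0,0]]' 30
python3 -c "
from h import *
go(.5,.1,.2137,-7.1)"
```

```text
clock: 13.45
position: [0.5152, 0.1124, 0.2156]
ee_rot: [2.356, 2.078, 0.0]
force: [-0.2, 0.1, -1.4]
width: 0.127
gripper_force: 30.0
t 13.45 pos [0.5152 0.1124 0.2156] yaw -7.18 tilt [ 0.  0. -1.] w 0.127 gf 30.0 F [-0.2  0.1 -1.4]
units [-0.36 -0.34  0.05] turn -0.02
```

```bash
python3 -m creep '[[0,0,0.02,0,0],[0,0,0.01,0,0],[0,0,0.01,0,0],[0,0,0,0,0]]' 30
python3 -m creep '[[0,0,0.01,0,0],[0,0,0.01,0,0],[0,0,0,0,0]]' 30
```

```text
clock: 13.95
position: [0.5151, 0.1124, 0.2139]
ee_rot: [2.356, 2.078, -0.0]
force: [0.3, -0.1, -0.9]
width: 0.126
gripper_force: 30.0
clock: 14.32
position: [0.5152, 0.1124, 0.2134]
ee_rot: [2.356, 2.078, 0.0]
force: [-1.9, 0.7, 4.4]
width: 0.13
gripper_force: 30.0
```

The wrist now reads +4.4 N upward, so the crown is on the bar. I'll ease off slightly and open gently.

```bash
python3 -m creep '[[0,0,-0.01,0,0],[0,0,0,0,0],[0,0,0,0,0.14],[0,0,0,0,0.17],[0,0,0,0,0.21],[0,0,0,0,0.26],[0,0,0,0,0.32],[0,0,0,0,0.4],[0,0,0,0,0.4],[0,0,0,0,0.4]]' 5
python3 - <<'E'
from h import *
go(.5,.1,.2137,-7.1)
d,P=grab("scene"); cv2.imwrite("pics/s6.png",cv2.resize(d["pixels"][110:270,310:480],None,fx=3.5,fy=3.5))
E
```

```text
clock: 15.58
position: [0.5151, 0.1124, 0.2135]
ee_rot: [2.356, 2.078, 0.0]
force: [0.1, -0.5, 0.4]
width: 0.399
gripper_force: 0.0
t 15.57 pos [0.5151 0.1124 0.2135] yaw -7.18 tilt [ 0. -0. -1.] w 0.399 gf 0.0 F [ 0.1 -0.5  0.4]
units [-0.35 -0.34 -0.  ] turn -0.02
```

View pics/s6.png

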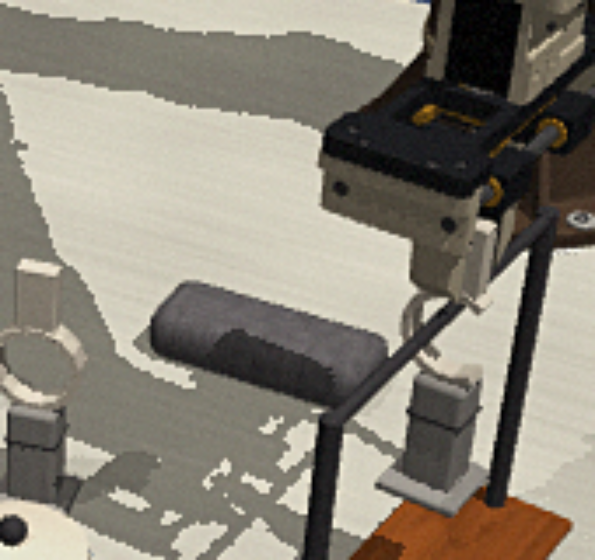

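The case hangs on the bar between the open fingers. I'll back straight up, let it settle and check.

```bash
python3 -m creep '[[0,0,-0.05,0,0.5],[0,0,-0.1,0,0.5],[0,0,-0.2,0,0.5],[0,0,-0.4,0,0.5],[0,0,-0.5,0,0.5],[0,0,-0.6,0,0.5],[0,0,-0.6,0,0.5],[0,0,-0.4,0,0.5],[0,0,-0.2,0,0.5],[0,0,0,0,0.5]]' 5
python3 -m creep '[[-0.3,0,0,0,0.5],[-0.6,0,0,0,0.5],[-0.8,0,0,0,0.5],[-0.8,0,0,0,0.5],[-0.6,0,0,0,0.5],[-0.3,0,0,0,0.5],[0,0,0,0,0.5],[0,0,0,0,0.5],[0,0,0,0,0.5],[0,0,0,0,0.5],[0,0,0,0,0.5],[0,0,0,0,0.5]]'
python3 -m creep '[[0,0,0,0,0.5],[0,0,0,0,0.5],[0,0,0,0,0.5],[0,0,0,0,0.5],[0,0,0,0,0.5],[0,0,0,0,0.5],[0,0,0,0,0.5],[0,0,0,0,0.5],[0,0,0,0,0.5],[0,0,0,0,0.5],[0,0,0,0,0.5],[0,0,0,0,0.5]]'
python3 - <<'E'
from h import *
for i in range(2):
    for n in("scene","top"):
        d,P=grab(n); q=P.reshape(-1,3)
        m=(abs(q[:,0]-.515)<.04)&(abs(q[:,1]-.115)<.04)
        for t,lo,hi in(("tabtop",.243,.252),("tab",.216,.24),("foot",.084,.097)):
            k=q[m&(q[:,2]>lo)&(q[:,2]<hi)]
            if len(k)>8: r=cv2.minAreaRect((k[:,:2]*1000).astype(np.float32)); print(n,t,len(k),np.round(r[0],1),np.round(r[1],1),round(r[2],1),k[:,2].max().round(4))
        if n=="scene" and i==0: cv2.imwrite("pics/s7.png",cv2.resize(d["pixels"][90:330,250:500],None,fx=2.4,fy=2.4))
E
```

```text
clock: 16.88
position: [0.5152, 0.1124, 0.3357]
ee_rot: [2.356, 2.078, 0.0]
force: [0.6, 0.2, -0.2]
width: 0.502
gripper_force: 0.0
clock: 18.38
position: [0.4981, -0.0224, 0.3355]
ee_rot: [2.356, 2.078, -0.0]
force: [-0.2, -0.1, -0.3]
width: 0.498
gripper_force: 0.0
clock: 19.88
position: [0.4981, -0.0225, 0.3355]
ee_rot: [2.356, 2.078, -0.0]
force: [0.4, 1.3, 0.4]
width: 0.504
gripper_force: 0.0
scene tabtop 68 [518.9 115.8] [22.  14.8] 74.0 0.2482
scene tab 178 [521.2 116.1] [13.6 25. ] 14.4 0.2398
scene foot 259 [517.4 115.9] [47.9 48.2] 85.3 0.0968
scene tabtop 69 [518.9 114.9] [23.6 14. ] 81.1 0.2484
scene tab 181 [521.8 116.5] [13.7 25.1] 17.5 0.2399
scene foot 259 [518.7 116.1] [46.4 47.9] 82.3 0.0969
```

View pics/s7.png

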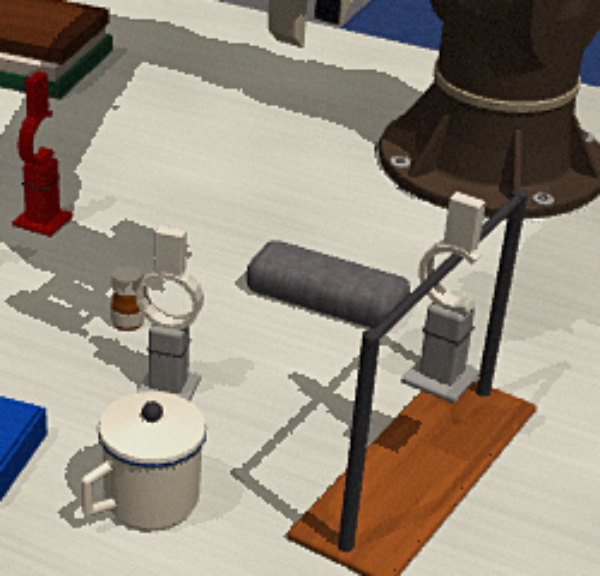

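The case hangs upright on the bar: the tab and foot centres agree within about 3 mm, and its yaw is about -7°, square to the bar. The closed-ring case and the cup still stand where they were. I'm handing in.

```bash
python3 -c "
from cell import sign_off; print(sign_off())"
```

```text
the job is handed in; nothing more can be done
None
```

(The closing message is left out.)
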